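Move the bayonet lid from canister to spice grinder and hold it at half turn

ROBOT

A 6-joint arm with a two-finger parallel gripper is mounted at the origin on the work surface. World frame = base frame: x ahead of the robot, y to its left, z up, the work surface at z = 0. Lengths are in m, angles in rad, forces in N, time in s.
With the tool pointing down it reaches from about 0.35 to 0.975 m from the base axis. Payload 4.9 kg.
Tool frame: the origin (TCP) lies midway between the tips of the shut fingers; the grasp point (between the pads) lies 19 mm behind it (manip.hold_point_z is the distance from the TCP to the grasp point, in m); z points along the fingers, y is the line along which they close (so a half turn about z gives the same grasp; the last joint's range is limited). The gripper opens to 85 mm and grips with 20 to 120 N. Pads are 22 mm wide; open, the fingers measure 114 mm over their backs; the gripper's body (76 mm by 85 mm) begins 54 mm behind the grasp point. The pads swing forward as they close: fully open they stand 13 mm farther back than shut.
Start: joints at [-1.372, 0.053, 1.613, -0, 1.476, -0.119], TCP at [0.195, -0.594, 0.209] pointing down, gripper open.
Joint ranges: [-3.01, 3.01], [-1.01, 2.22], [0.06, 2.58], [-1.02, 4.17], [0.09, 2.62], [-3.14, 3.14]. Speed limits (rad/s): [2.57, 2.57, 3.14, 3.14, 3.14, 3.14].

INTERFACE

Orientations are given as a unit quaternion [w, x, y, z].
In Python, from plant import manip gives the robot as it stands. The module is installed in compiled form; this text tells all that it offers.
- The arm moves only by the shell command python3 -m jog 'ROWS' [OPENING]. ROWS is JSON, one flat list of numbers, 6 for each row, row after row: the shift along the tool's x, y, z in units of 0.1 m (1.0 is 0.1 m), then the turn, a rotation vector about the tool's x, y, z in units of 180 degrees (1.0 is 180 degrees). A call has 1 to 8 rows; each row is the pose to reach, as a shift and turn from the pose commanded when the call began, along the tool's axes at that moment, turning the shorter way round; what a row does not reach only later rows make up. A row lasts 1/8 s, in which the tool goes at most 62.5 mm and 10.7 degrees, less where a joint would pass 70% of its speed; a pose out of reach is approached as far as the arm can. A call with a number of a shift or a turn outside -1 to 1 is refused whole. A call with a gripper value outside its range is refused whole. OPENING is the finger opening in mm, from 0 to 85.4, set as the call begins (- or left out, the last holds). The fingers move at their own pace and stop on an object; the grip force is fixed at half the most. Time passes only in rows, so rows that repeat a pose let the fingers close. It gives the time, the measured TCP pose, the force, the opening and the grip force at its end, in the units of the state.
- manip.state(): the state, without advancing time (a new reading comes with each control period).
- manip.grab_frame(name): name is "scene" or "top" or "wrist"; returns a dict with "img" (400x640x3 uint8, blue, green, red), "z_map" (400x640 float32, m along the optical axis (not along the pixel's ray), 0 where there is no reading), "fx", "fy", "cx", "cy" (pixels), "distortion" ([k1, k2, p1, p2, k3] as OpenCV has them; the pictures are not rectified), "xyz" and "attitude" of the camera in the world; the wrist camera has in their place "T_tool_cam" (4x4, takes a point from camera to tool coordinates, whose origin is the TCP and whose axes are the flange's). Camera axes: x right, y up, looking along -z (the intrinsics and any distortion apply to the point x, -y, -z); pixel columns grow to the right and rows downward; lengths in m; the calibration is good to about 2 mm. A picture is of the moment at which its call begins: read the wrist's pose just before it.
- manip.job_done(): hands the job in; it is judged then, once.
The state is a dict: "time": time; "joint_pos": joint angles; "joint_vel": joint speeds; "joint_efforts": joint torques, N m; "tool_pos": TCP position; "tool_rot": TCP orientation; "contact_force": force on the tool from outside, world axes, zero at the start; "ft_torque": the same for the moment, N m; "gripper_width": opening from 0.0 (shut) to 1.0 (fully open); "grasp_force": force on a finger pad.
Only numpy, scipy, OpenCV 4.12 (cv2) and the standard library are available. Lean on these libraries where they do the work, as an engineer would, in place of code of your own. Each camera call takes 0.05 s, during which the arm holds its last target. There are 200 camera calls.

TASK

Turn the black lid with the red handle bar anticlockwise to its stop in the blue canister and lift it out. Set it fully down into the grinder's mouth with its pins through the two gaps, then turn it clockwise against the spring to the green mark, half way to the lock, and finish still gripping it there: it springs back if let go, and it must never be turned on to the red mark where the lock clicks. Leave the other ware where it stands.

Things in the scene. Friction and masses are not known exactly. Their poses are not given: they have to be found in the camera images.
- lid_grip (a point): Grip point on the lid's axis: 26 mm above the black disc's top, 14 mm under the top of the red bar, 34 mm above the disc's underside, 54.5 mm above the plug's foot. Pinch the bar across its 18 mm width here. x runs along the bar and the line of the two pins (a half turn makes no difference); z is up.
- lid: Loose lid, about 0.25 kg: black disc 92 mm across, 8 thick; red bar on it 64 long, 18 wide, 40 tall, in line with white ticks; under it a grey plug 60 across, 20.5 deep, tapered foot. Along the bar two 12 mm thick pins reach 40 mm from the axis, 13.5 mm under the disc. Origin: plug's foot. Starts locked in the canister, turned 0.6 to 1.05 rad clockwise (from above) from its gaps.
- canister_mouth (a point): Mouth centre of the canister, at the top of its aluminium rim, on which the lid's disc rests. The rim is 6 mm thick, bore 67 mm, with two 18 mm wide gaps on this frame's +x and -x (blue marks) that let the pins through. Lid anticlockwise: its x comes in line with this x; a stop follows 0.05 rad beyond, where the pins still pass. Then it lifts straight out (21 mm). z up.
- canister: Blue storage canister, 116 mm across, 100 mm tall, on a dark foot 132 mm across bolted to the table. Origin at the centre of its underside, axes as its mouth's.
- grinder_mouth (a point): Mouth centre of the grinder, at the top of its aluminium rim: 6 mm thick, bore 67 mm, two 18 mm wide gaps on this frame's +x and -x (blue marks). Lid fully down: disc resting on the rim, grip point 34 mm above this point, pins in the 17 mm notches of the spring ring. Green marks 0.525 rad clockwise of the blue, red ones (lock) 1.05 rad. z up; a half turn makes no difference.
- grinder: Steel spice grinder, 122 mm across (foot 134), 120 mm tall, fixed to the table; black panel with a green and a red button on its -x side. Origin at the centre of its underside, axes as its mouth's.
- ring (a joint): Turn of the orange spring ring under the grinder's rim, rad: 0 at rest, notches under the gaps; the lid's pins carry it clockwise (from above, positive) to its end stop at 1.05 (red). Lock clicks at 0.95. Half way (green) is 0.525. It lags the lid by up to about 0.07 rad of play. A spring returns it: 0.03 N m at 0, 0.08 N m half way.
- tumbler_a: Bystander: clear glass tumbler, 72 mm across, 100 mm tall; origin at the centre of its underside.
- tumbler_b: Bystander: green glass tumbler, 72 mm across, 85 mm tall; origin at the centre of its underside.
- bowl: Bystander: white bowl, 120 mm across, 50 mm tall; origin at the centre of its underside.
- tin: Bystander: yellow tin with a paper label, 48 mm across, 80 mm tall, between grinder and canister; origin at the centre of its underside.
- mug: Bystander: white mug, 80 mm across without its handle, 90 mm tall; origin at the centre of its underside.
- carton: Bystander: cardboard carton, 100 by 70 by 60 mm tall; origin at the centre of its underside.
- shaker: Bystander: steel shaker, 44 mm across, 87 mm tall; origin at the centre of its underside.

How it is judged:
On the way, in this order (a step that is already met when the one before it is completed fails the run):
1. The lid is lifted clear out of the canister in the gripper (z of lid_grip in the frame of canister_mouth above 0.065 m and contact force between the fingers and lid above 1 N), for 0.1 s.
2. The lid is fully down in the grinder's mouth, not yet turned (horizontal distance between lid_grip and grinder_mouth below 0.006 m and z of lid_grip in the frame of grinder_mouth below 0.0375 m and angle between lid_grip's own z axis and vertical below 0.08 rad and value of joint ring below 0.15 rad), for 0.1 s.
At the end, for the whole second after the job is handed in: The lid is fully down in the grinder (grip point within 6 mm of the axis, under 37.5 mm above the mouth, tilt under 0.08 rad), the ring at rest at 0.37 to 0.68 rad, the fingers gripping the lid (over 1 N), every bystander upright (0.4 rad) and within 30 mm of where it began (horizontal distance between lid_grip and grinder_mouth below 0.006 m and z of lid_grip in the frame of grinder_mouth below 0.0375 m and angle between lid_grip's own z axis and vertical below 0.08 rad and value of joint ring between 0.37 and 0.68 rad and velocity of joint ring between -0.05 and 0.05 rad/s and contact force between the fingers and lid above 1 N and distance of each of tumbler_a, tumbler_b, bowl, tin, mug, carton, shaker from where it was at the start of the episode below 0.03 m and angle between each of tumbler_a, tumbler_b, bowl, tin, mug, carton, shaker's own z axis and vertical below 0.4 rad); the arm keeps its last pose, push and grip.
It fails at once if The lid is turned so far that the lock clicks (ring at 0.95 rad or more) (value of joint ring above 0.95 rad).
It fails at once if A bystander is shoved more than 30 mm or knocked over (0.4 rad) (distance of any of tumbler_a, tumbler_b, bowl, tin, mug, carton, shaker from where it was at the start of the episode above 0.03 m or angle between any of tumbler_a, tumbler_b, bowl, tin, mug, carton, shaker's own z axis and vertical above 0.4 rad).
It also fails if it takes over 48 s, if anything falls off the work surface, if the arm or the gripper's body presses on something with over 40 N, if the wrist force passes 120 N, or if a joint passes its speed limit or range.

## Working session

There is one attempt and no reset: what is moved stays moved. The work goes in short steps, Python scripts to look and compute and a shell command to move; the robot and the scene stay as the last step left them, time stands still between calls to the robot, and variables do not carry over. Pictures are saved under pics/ and viewed, at most 10 in all, crops included, and the job is handed in when it is done.

```bash
mkdir -p pics; cat > h.py <<'E'
import numpy as np, cv2
from scipy.spatial.transform import Rotation as R
from plant import manip
def rot(q): return R.from_quat([q[1],q[2],q[3],q[0]]).as_matrix()
def grab(n):
    s=manip.state(); f=manip.grab_frame(n)
    if n=='wrist':
        T=np.eye(4);T[:3,:3]=rot(s['tool_rot']);T[:3,3]=s['tool_pos'];T=T@np.array(f['T_tool_cam'])
    else:
        T=np.eye(4);T[:3,:3]=rot(f['attitude']);T[:3,3]=f['xyz']
    f['T']=T; f['K']=np.array([[f['fx'],0,f['cx']],[0,f['fy'],f['cy']],[0,0,1.]]); f['D']=np.array(f['distortion'],float)
    return f
def dirs(f,px):
    u=cv2.undistortPoints(np.array(px,float).reshape(-1,1,2),f['K'],f['D']).reshape(-1,2)
    return np.c_[u[:,0],-u[:,1],-np.ones(len(u))]@f['T'][:3,:3].T
def plane(f,px,z):
    d=dirs(f,px);o=f['T'][:3,3]; return o+d*((z-o[2])/d[:,2])[:,None]
def depth(f,px):
    px=np.array(px,int).reshape(-1,2); return f['T'][:3,3]+dirs(f,px)*f['z_map'][px[:,1],px[:,0]][:,None]
E
python3 - <<'E'
from h import *
s=manip.state();print({k:np.round(v,3) for k,v in s.items()},manip.hold_point_z)
for n in('top','scene'):
    f=grab(n);cv2.imwrite(f'pics/{n}0.png',f['img']);print(n,f['T'].round(3).tolist(),f['fx'],f['distortion'])
    np.savez(f'{n}.npz',img=f['img'],z_map=f['z_map'],T=f['T'],K=f['K'],D=f['D'])
E
```

```text
{'time': np.float64(0.0), 'joint_pos': array([-1.372,  0.053,  1.614, -0.   ,  1.476, -0.119]), 'joint_vel': array([ 0.001, -0.   , -0.001,  0.001, -0.   ,  0.   ]), 'joint_efforts': array([-2.0000e-03, -3.9368e+01, -3.7018e+01, -0.0000e+00,  7.0000e-03,
        0.0000e+00]), 'tool_pos': array([ 0.195, -0.593,  0.207]), 'tool_rot': array([-0.001,  0.987,  0.158, -0.   ]), 'contact_force': array([-0.043,  0.141,  0.583]), 'ft_torque': array([-0.044, -0.032,  0.035]), 'grasp_force': np.float64(0.0), 'gripper_width': np.float64(0.999)} 0.0187
top [[0.014, 0.994, -0.106, 0.462], [-1.0, 0.012, -0.024, -0.014], [-0.023, 0.106, 0.994, 1.268], [0.0, 0.0, 0.0, 1.0]] 387.59873603437427 [-0.06437761  0.          0.          0.          0.        ]
scene [[-0.746, -0.413, 0.522, 1.198], [0.666, -0.476, 0.575, 0.66], [0.011, 0.777, 0.63, 0.819], [0.0, 0.0, 0.0, 1.0]] 423.233106164806 [-0.10886033  0.          0.          0.          0.        ]
```

View pics/top0.png

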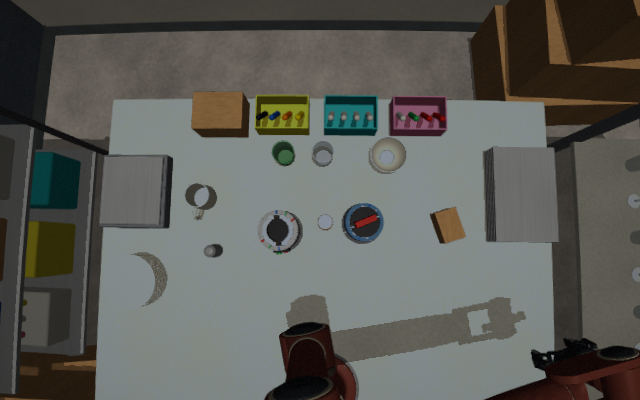

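View pics/scene0.png

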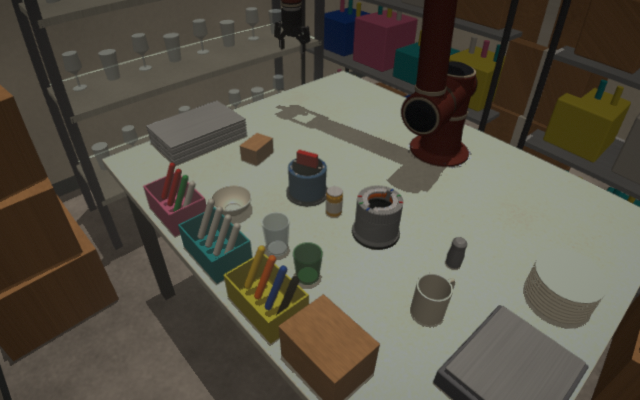

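The top view shows the canister with the lid at about (363,222), the grinder at (278,231) and the tin between them at (325,222). The scene view agrees.

```bash
python3 - <<'E'
from h import *
f=dict(np.load('top.npz'));img=f['img']
hsv=cv2.cvtColor(img,cv2.COLOR_BGR2HSV);H,S,V=cv2.split(hsv)
def roi(m,x0,x1,y0,y1):
    o=np.zeros_like(m);o[y0:y1,x0:x1]=m[y0:y1,x0:x1];return o
red=roi((((H<8)|(H>172))&(S>150)&(V>80)).astype(np.uint8),335,395,195,250)
p=cv2.findNonZero(red).reshape(-1,2); P=depth(f,p); print('bar depth z',np.percentile(P[:,2],[10,50,90]))
P=plane(f,p,.148);c,sz,a=cv2.minAreaRect((P[:,:2]*1000).astype(np.float32));print('bar',c,sz,a,len(p),'mean',P.mean(0))
u,s,v=np.linalg.svd(P[:,:2]-P[:,:2].mean(0));print('bar dir',np.degrees(np.arctan2(v[0,1],v[0,0])))
g=depth(f,[(x,y) for y in range(205,258) for x in range(252,306)])
k=(g[:,2]>.11)&(g[:,2]<.135);print('grinder top z',np.median(g[k,2]),cv2.minEnclosingCircle((g[k,:2]*1000).astype(np.float32)),g[k].mean(0))
g=depth(f,[(x,y) for y in range(198,246) for x in range(338,388)])
k=(g[:,2]>.09)&(g[:,2]<.12);print('can z',np.median(g[k,2]),cv2.minEnclosingCircle((g[k,:2]*1000).astype(np.float32)))
for n,c,z in(('tin',(325,222),.08),):print(n,plane(f,[c],z),depth(f,[c]))
cv2.imwrite('pics/topc.png',cv2.resize(img[190:265,240:400],None,fx=5,fy=5,interpolation=cv2.INTER_CUBIC))
E
```

```text
bar depth z [0.14411169 0.14759605 0.15006974]
bar (524.0552368164062, -122.14889526367188) (17.266910552978516, 64.97610473632812) 23.230764389038086 136 mean [ 0.52389812 -0.12196072  0.148     ]
bar dir -67.0317937008826
grinder top z 0.1189569325093569 ((495.4905090332031, 136.06239318847656), 60.91487503051758) [0.49517009 0.13569228 0.11900218]
can z 0.1054979783276313 ((524.0139770507812, -124.3470230102539), 58.117881774902344)
tin [[ 0.52268506 -0.00448254  0.08      ]] [[ 0.52263752 -0.00449028  0.08093793]]
```

View pics/topc.png

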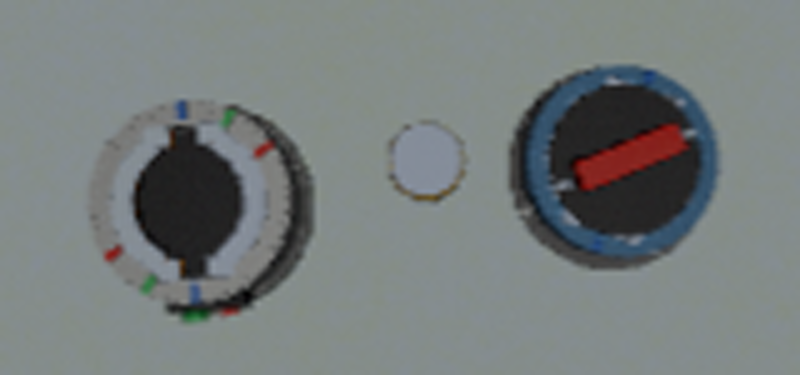

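```bash

python3 -m jog '[0.46,-0.34,-0.2,0,0,0, 0.92,-0.69,-0.4,0,0,0]' 85
python3 -m jog '[0.46,-0.34,0,0,0,0, 0.92,-0.69,0,0,0,0]'
python3 -m jog '[0.46,-0.34,0,0,0,0, 0.92,-0.69,0,0,0,0]'
python3 -m jog '[0.46,-0.34,0,0,0,0, 0.92,-0.69,0,0,0,0]'
python3 -m jog '[0.3,-0.23,0,0,0,-0.06, 0.6,-0.46,0,0,0,-0.12, 0.91,-0.68,0,0,0,-0.18, 0.91,-0.68,0,0,0,-0.24, 0.91,-0.68,0,0,0,-0.3, 0.91,-0.68,0,0,0,-0.36, 0.91,-0.68,0,0,0,-0.42, 0.91,-0.68,0,0,0,-0.48]'
python3 -m jog '[0,0,0,0,0,-0.05, 0,0,0,0,0,-0.05]'
cat >> h.py <<'E'
def info():
    s=manip.state();M=rot(s['tool_rot']);print('t',round(float(s['time']),2),'tcp',np.round(s['tool_pos'],4),'yaw',round(np.degrees(np.arctan2(M[1,0],M[0,0])),2),'tilt',np.round(M[:2,2],4),'F',np.round(s['contact_force'],1),'T',np.round(s['ft_torque'],2),'w',round(float(s['gripper_width']),3),'g',np.round(s['grasp_force'],1));return s,M
def blobs(f,h0,h1,smin,vmin,z,zt=None,amin=8):
    H,S,V=cv2.split(cv2.cvtColor(f['img'],cv2.COLOR_BGR2HSV))
    hm=((H>=h0)&(H<=h1)) if h0<=h1 else ((H>=h0)|(H<=h1))
    n,l,st,c=cv2.connectedComponentsWithStats((hm&(S>=smin)&(V>=vmin)).astype(np.uint8))
    return [(st[i,4],c[i],plane(f,[c[i]],z)[0],l==i) for i in range(1,n) if st[i,4]>=amin]
E
python3 - <<'E'
from h import *
info();f=grab('wrist');cv2.imwrite('pics/w1.png',f['img'])
for a,c,P,m in blobs(f,172,8,150,60,.148,amin=150):
    px=cv2.findNonZero(m.astype(np.uint8)).reshape(-1,2);D=depth(f,px);D=D[(D[:,2]>.143)&(D[:,2]<.153)]
    print(a,c.round(),len(D), cv2.minAreaRect((D[:,:2]*1000).astype(np.float32)) if len(D)>5 else '')
print('blue');[print(a,c.round(),P.round(4)) for a,c,P,m in blobs(f,105,125,170,80,.1,amin=15)]
E
```

```text
time: 0.35
tool_pos: [0.2613, -0.498, 0.2477]
tool_rot: [-0.001, 0.988, 0.157, -0.0]
contact_force: [1.3, -0.2, -0.3]
gripper_width: 0.993
grasp_force: 0.0
time: 0.6
tool_pos: [0.3277, -0.4035, 0.2485]
tool_rot: [0.0, 0.987, 0.158, 0.0]
contact_force: [0.3, 0.0, -0.2]
gripper_width: 0.994
grasp_force: 0.0
time: 0.85
tool_pos: [0.3934, -0.309, 0.2481]
tool_rot: [-0.0, 0.987, 0.158, -0.0]
contact_force: [1.1, -0.2, -0.0]
gripper_width: 0.998
grasp_force: 0.0
time: 1.1
tool_pos: [0.4592, -0.2147, 0.2481]
tool_rot: [-0.0, 0.987, 0.158, -0.0]
contact_force: [0.0, -1.1, 0.2]
gripper_width: 0.993
grasp_force: 0.0
time: 2.1
tool_pos: [0.5235, -0.1233, 0.2478]
tool_rot: [-0.001, 0.612, 0.791, -0.0]
contact_force: [-0.3, -0.0, -1.1]
gripper_width: 0.994
grasp_force: 0.0
time: 2.35
tool_pos: [0.5235, -0.1234, 0.248]
tool_rot: [-0.0, 0.552, 0.834, -0.0]
contact_force: [0.2, -0.2, -0.6]
gripper_width: 0.99
grasp_force: 0.0
t 2.35 tcp [ 0.5235 -0.1234  0.248 ] yaw 113.05 tilt [-0.0009  0.0004] F [ 0.2 -0.2 -0.6] T [-0.03 -0.01  0.05] w 0.99 g 0.0
1120 [320. 196.] 1116 ((524.5289916992188, -121.27645874023438), (16.933639526367188, 62.77303695678711), 23.63349151611328)
blue
27 [283. 157.] [ 0.4746 -0.1054  0.1   ]
```

View pics/w1.png

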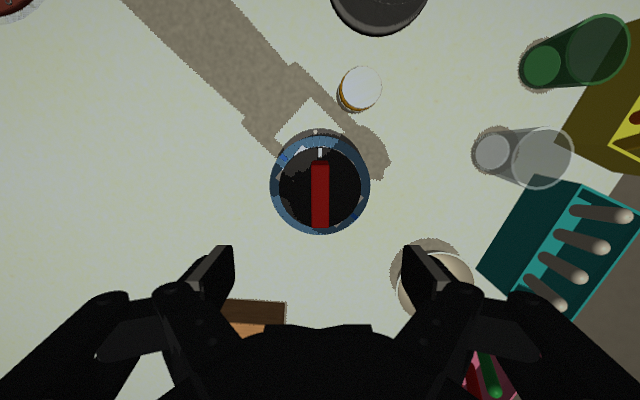

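The wrist view has the red bar centred at (320,196) and in line with the tool, and a blue canister mark at (283,157). I'll descend and grip.

```bash

python3 -m jog '[0.01,0.012,0.4,0,0,0, 0.01,0.012,0.8,0,0,0, 0.01,0.012,0.8,0,0,0]'
python3 -m jog '[0,0,0.25,0,0,0, 0,0,0.52,0,0,0, 0,0,0.52,0,0,0]'
python3 -m jog '[0,0,0,0,0,0, 0,0,0,0,0,0, 0,0,0,0,0,0, 0,0,0,0,0,0, 0,0,0,0,0,0, 0,0,0,0,0,0]' 0
python3 -c "from h import *;info()"
```

```text
time: 2.78
tool_pos: [0.5219, -0.1211, 0.1644]
tool_rot: [-0.004, 0.552, 0.834, -0.001]
contact_force: [-1.0, -0.1, -0.3]
gripper_width: 0.997
grasp_force: 0.0
time: 3.15
tool_pos: [0.5239, -0.1219, 0.1161]
tool_rot: [-0.001, 0.551, 0.834, -0.0]
contact_force: [0.8, -1.3, -0.4]
gripper_width: 0.995
grasp_force: 0.0
time: 3.9
tool_pos: [0.5251, -0.1222, 0.1175]
tool_rot: [0.001, 0.551, 0.835, 0.0]
contact_force: [-1.3, 0.9, 6.7]
gripper_width: 0.19
grasp_force: 60.9
t 3.9 tcp [ 0.5251 -0.1222  0.1175] yaw 113.15 tilt [ 0.0014 -0.0004] F [-1.3  0.9  6.7] T [0.09 0.11 0.03] w 0.19 g 60.9
```

```bash

python3 -m jog '[0,0,0,0,0,-0.05, 0,0,0,0,0,-0.1, 0,0,0,0,0,-0.15, 0,0,0,0,0,-0.2, 0,0,0,0,0,-0.23, 0,0,0,0,0,-0.255, 0,0,0,0,0,-0.255]' >/dev/null
python3 - <<'E'
from h import *
info();f=grab('wrist')
print('blue');[print(a,c.round(),P.round(4),np.degrees(np.arctan2(P[1]+.1222,P[0]-.5245))) for a,c,P,m in blobs(f,105,125,170,80,.1,amin=8)]
E
python3 -m jog '[0,0,0,0,0,-0.01, 0,0,0,0,0,-0.01]' >/dev/null; python3 -c "from h import *;info()"
```

```text
t 4.78 tcp [ 0.5253 -0.1224  0.1175] yaw 159.08 tilt [ 0.0018 -0.0007] F [ 0. -0.  5.] T [0.07 0.03 0.06] w 0.186 g 60.8
blue
86 [313. 148.] [ 0.4743 -0.1056  0.1   ] 161.6670625846737
t 5.08 tcp [ 0.5253 -0.1224  0.1175] yaw 160.85 tilt [ 0.0018 -0.0007] F [ 0.2 -0.5  4.4] T [ 0.07 -0.02 -0.03] w 0.187 g 60.8
```

```bash

for i in 1 2 3; do python3 -m jog '[0,0,0,0,0,-0.007, 0,0,0,0,0,-0.007]' >/dev/null; python3 -c "from h import *;info()"; done
```

```text
t 5.33 tcp [ 0.5253 -0.1224  0.1175] yaw 162.1 tilt [ 0.0018 -0.0007] F [0.6 0.2 4. ] T [ 0.05  0.02 -0.04] w 0.187 g 60.8
t 5.58 tcp [ 0.5252 -0.1224  0.1175] yaw 163.37 tilt [ 0.0018 -0.0006] F [0.3 0.4 4.5] T [ 0.07  0.07 -0.07] w 0.188 g 60.8
t 5.83 tcp [ 0.5253 -0.1224  0.1175] yaw 164.63 tilt [ 0.0018 -0.0006] F [0.1 0.9 5.7] T [ 0.07 -0.03 -0.07] w 0.188 g 60.8
```

```bash

for i in 1 2 ; do python3 -m jog '[0,0,0,0,0,-0.007, 0,0,0,0,0,-0.007]' >/dev/null; python3 -c "from h import *;info()"; done
```

```text
t 6.08 tcp [ 0.5253 -0.1223  0.1175] yaw 165.87 tilt [ 0.0018 -0.0004] F [ 0.7 -0.9  4.5] T [ 0.11  0.03 -0.1 ] w 0.19 g 60.8
t 6.33 tcp [ 0.5252 -0.122   0.1175] yaw 167.08 tilt [0.0018 0.0004] F [0.5 0.8 4.6] T [ 0.29 -0.01 -0.45] w 0.186 g 61.0
```

The stop shows in the torque at about 166.5°. I'll back off slightly and try a short lift.

```bash

python3 -m jog '[0,0,0,0,0,0.014, 0,0,-0.04,0,0,0.014, 0,0,-0.08,0,0,0.014, 0,0,-0.08,0,0,0.014]' >/dev/null; python3 -c "from h import *;info()"
```

```text
t 6.83 tcp [ 0.5243 -0.122   0.1242] yaw 164.65 tilt [-0.0005  0.0001] F [ 0.   0.2 -2.1] T [0.01 0.02 0.03] w 0.189 g 59.9
```

```bash

python3 -m jog '[0,0,-0.3,0,0,0, 0,0,-0.7,0,0,0, 0,0,-0.8,0,0,0, 0,0,-0.8,0,0,0]' >/dev/null; python3 - <<'E'
from h import *
info()
f=dict(np.load('top.npz'))
for nm,a in(('blue',(105,125)),('green',(50,85)),('red',(172,8))):
  for n,c,P,m in blobs(f,*a,100,50,.12,amin=3):
    if 250<c[0]<308 and 205<c[1]<262: print(nm,n,c.round(1),P[:2].round(4),'ang',np.degrees(np.arctan2(P[1]-.1359,P[0]-.4952)).round(1),np.hypot(P[1]-.1359,P[0]-.4952).round(4))
E
```

```text
t 7.33 tcp [ 0.5246 -0.1221  0.2044] yaw 164.64 tilt [ 0.0004 -0.0002] F [-0.2 -0.5 -2.1] T [-0.03 -0.01 -0.04] w 0.188 g 59.9
blue 5 [275.8 211.4] [0.5503 0.1422] ang 6.5 0.0555
blue 8 [278.5 248.5] [0.4406 0.1315] ang -175.4 0.0548
green 4 [285.2 212.8] [0.5466 0.1138] ang -23.2 0.056
green 4 [269.5 246. ] [0.4475 0.1584] ang 154.8 0.0527
green 9 [278.8 252.4] [0.429  0.1304] ang -175.2 0.0664
red 7 [292.7 219. ] [0.5283 0.0912] ang -53.5 0.0556
red 6 [262.  240.2] [0.4643 0.1811] ang 124.3 0.0548
red 5 [285.8 251.4] [0.4324 0.1097] ang -157.3 0.068
```

```bash

python3 -m jog '[0.03,0.4,0,0,0,0, 0.07,0.9,0,0,0,0]' >/dev/null
python3 -m jog '[0.03,0.4,0,0,0,0, 0.06,0.9,0,0,0,0]' >/dev/null
python3 -m jog '[0.03,0.4,0,0,0,-0.03, 0.06,0.82,0,0,0,-0.07, 0.06,0.82,0,0,0,-0.117, 0.06,0.82,0,0,0,-0.117, 0.06,0.82,0,0,0,-0.117]' >/dev/null
python3 - <<'E'
from h import *
info();f=grab('wrist');cv2.imwrite('pics/w2.png',f['img'])
for nm,a in(('blue',(105,125)),('green',(50,85)),('red',(172,8))):
  for n,c,P,m in blobs(f,*a,100,50,.12,amin=10):
    if np.hypot(P[1]-.1362,P[0]-.496)<.065: print(nm,n,c.round(1),P[:2].round(4),'ang',np.degrees(np.arctan2(P[1]-.1362,P[0]-.496)).round(1),np.hypot(P[1]-.1362,P[0]-.496).round(4))
E
```

```text
t 8.45 tcp [0.5749 0.1351 0.2029] yaw -174.46 tilt [-0.0025 -0.0003] F [-0.2 -0.3 -2.4] T [ 0.03  0.04 -0.01] w 0.18 g 60.0
blue 96 [329.5  42.5] [0.4424 0.1325] ang -176.0 0.0537
green 87 [363.5  52.5] [0.4469 0.1604] ang 153.8 0.0547
red 91 [386.7  79.1] [0.4647 0.182 ] ang 124.3 0.0555
red 82 [275.4 146.2] [0.5276 0.0946] ang -52.8 0.0523
```

View pics/w2.png

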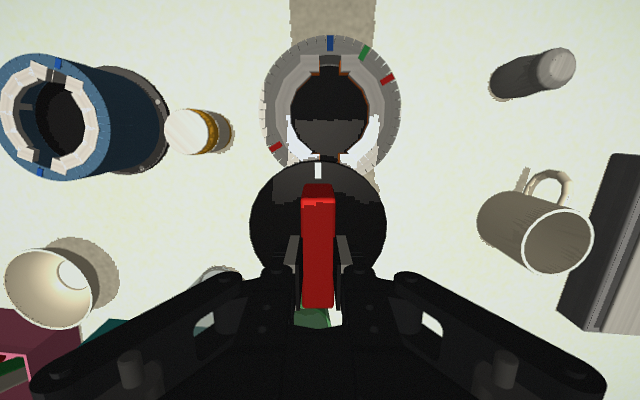

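The wrist view shows the grinder mouth ahead: blue mark (329,42), green (363,52), red (387,79) and (275,146). The lid is held straight, with its tick at (317,170).

```bash

python3 - <<'E'
from h import *
s,M=info();f=grab('wrist');t=np.array(s['tool_pos'])
zd=t[2]+.0165-.026
g=cv2.cvtColor(f['img'],cv2.COLOR_BGR2GRAY)
E=[]
for row in range(163,235,4):
    for cols in (range(225,300),range(410,340,-1)):
        for c in cols:
            z=depth(f,[(c,row)])[0][2]
            if abs(z-zd)<.012 and g[row,c]<70: E.append((c,row));break
P=(plane(f,E,zd)-t)@M
A=np.c_[2*P[:,:2],np.ones(len(P))];x=np.linalg.lstsq(A,(P[:,:2]**2).sum(1),rcond=None)[0]
print('disc centre in tool',x[:2]*1e3,'r',1e3*np.sqrt(x[2]+x[:2]@x[:2]), len(E))
D=depth(f,[(c,r) for r in range(175,230,5) for c in (265,275,365,375)]);print('disc z',np.median(D[:,2]),zd)
red=[b for b in blobs(f,172,8,150,60,.2,amin=300)]
for b in red:
    px=cv2.findNonZero(b[3].astype(np.uint8)).reshape(-1,2);D=depth(f,px);zt=t[2]+.0305
    k=abs(D[:,2]-zt)<.004;Q=((D[k]-t)@M)*1e3;print('bar top',b[1],k.sum(),np.percentile(Q,[.5,50,99.5],axis=0).round(1).tolist())
# grinder rim outer/bore by depth
v,u=np.mgrid[20:160:1,240:420:1];px=np.c_[u.ravel(),v.ravel()];D=depth(f,px);k=(abs(D[:,2]-.12)<.004)&(np.hypot(D[:,0]-.496,D[:,1]-.136)<.07)
D=D[k];r=np.hypot(D[:,0]-.496,D[:,1]-.136)
o=D[r>.058];print('rim z',np.median(D[:,2]),len(D))
# bore edge: per-angle minimal radius
a=np.degrees(np.arctan2(D[:,1]-.136,D[:,0]-.496));pts=[]
for b in range(-180,180,5):
    m=(a>=b)&(a<b+5)&(abs((a-5.6+90)%180-90)>20)
    if m.sum()>10:
        i=np.where(m)[0][np.argsort(r[m])[:3]];pts.append(np.median(D[i],0))
pts=np.array(pts)[:,:2]
from scipy.optimize import least_squares
q=least_squares(lambda c:np.hypot(*(pts-c[:2]).T)-c[2],[.496,.136,.034],loss='soft_l1',f_scale=.001);print('bore',q.x,len(pts))
E
```

```text
t 8.5 tcp [0.5751 0.135  0.2034] yaw -174.45 tilt [-0.0017 -0.0002] F [-0.8 -0.  -2.2] T [-0.03 -0.06  0.05] w 0.185 g 60.0
disc centre in tool [2.12199367 0.77046868] r 44.37300119438676 35
disc z 0.1922500429527919 0.1938659133351295
bar top [317.49318526 244.56966179] 3558 [[-29.9, -7.8, -30.7], [4.6, 0.5, -29.1], [32.5, 9.4, -27.1]]
rim z 0.11840725257595452 9193
bore [0.49608866 0.1382368  0.03400477] 57
```

```bash

python3 -m jog '[0.39,0.048,0,0,0,0, 0.777,0.096,0,0,0,0, 0.777,0.096,0.2,0,0,0, 0.777,0.096,0.4,0,0,0, 0.777,0.096,0.4,0,0,0]' >/dev/null;python3 -c "from h import *;info()"
python3 -m jog '[0,0,0.05,0,0,0, 0,0,0.08,0,0,0, 0,0,0.08,0,0,0]' >/dev/null;python3 -c "from h import *;info()"
python3 -m jog '[0,0,0.03,0,0,0, 0,0,0.05,0,0,0, 0,0,0.05,0,0,0]' >/dev/null;python3 -c "from h import *;info()"
```

```text
t 9.18 tcp [0.496  0.1369 0.1611] yaw -174.36 tilt [-0.0058 -0.0008] F [ 0.2  0.8 -2.7] T [-0.05 -0.03 -0.  ] w 0.181 g 60.0
t 9.55 tcp [0.4976 0.1374 0.1565] yaw -174.31 tilt [-0.  0.] F [-0.3 -1.  -2. ] T [ 0.01 -0.01  0.02] w 0.186 g 60.0
t 9.93 tcp [0.4972 0.1374 0.1513] yaw -174.31 tilt [-0.0004 -0.    ] F [-0.7  0.6 -3. ] T [0.06 0.   0.01] w 0.183 g 60.0
```

```bash

for i in 1 2; do python3 -m jog '[0,0,0.02,0,0,0, 0,0,0.04,0,0,0, 0,0,0.04,0,0,0]' >/dev/null;python3 -c "from h import *;info()"; done
```

```text
t 10.3 tcp [0.4972 0.1374 0.1472] yaw -174.31 tilt [-0.0005 -0.    ] F [-0.9 -0.8 -2.9] T [-0.03  0.   -0.02] w 0.186 g 60.0
t 10.68 tcp [0.4972 0.1374 0.1432] yaw -174.31 tilt [-0.0006 -0.0001] F [-0.2  0.3 -2.4] T [ 0.04 -0.01 -0.  ] w 0.188 g 60.0
```

The pins are going through the gaps without resistance. Continuing down.

```bash

for i in 1 2; do python3 -m jog '[0,0,0.015,0,0,0, 0,0,0.03,0,0,0, 0,0,0.03,0,0,0]' >/dev/null;python3 -c "from h import *;info()"; done
```

```text
t 11.05 tcp [0.4972 0.1374 0.1403] yaw -174.31 tilt [-0.0004 -0.    ] F [ 0.1 -0.4 -2.8] T [ 0.04 -0.    0.04] w 0.188 g 60.0
t 11.43 tcp [0.4974 0.1374 0.1376] yaw -174.31 tilt [0.0001 0.    ] F [-0.7 -0.  -1.2] T [-0.02 -0.01  0.02] w 0.182 g 60.1
```

```bash

for i in 1 2; do python3 -m jog '[0,0,0.008,0,0,0, 0,0,0.008,0,0,0]' >/dev/null;python3 -c "from h import *;info()"; done
```

```text
t 11.68 tcp [0.4975 0.1374 0.1375] yaw -174.31 tilt [ 0.0003 -0.    ] F [-3.2 -0.8  3.1] T [-0.1   0.54 -0.02] w 0.185 g 60.7
t 11.93 tcp [0.4976 0.1374 0.1375] yaw -174.3 tilt [ 0.0005 -0.0001] F [-4.2 -1.8  7.1] T [-0.08  0.85  0.03] w 0.189 g 61.2
```

```bash

python3 -m jog '[0.01,0,0,0,0,0, 0.01,0,0,0,0,0]' >/dev/null;python3 -c "from h import *;info()"
python3 -m jog '[0,0,0,0,0,0.03, 0,0,0,0,0,0.06, 0,0,0,0,0,0.06]' >/dev/null;python3 -c "from h import *;info()"
```

```text
t 12.18 tcp [0.4977 0.1375 0.1375] yaw -174.31 tilt [0.0035 0.0004] F [-0.9 -0.3  5.2] T [-0.09  0.18  0.01] w 0.184 g 61.0
t 12.55 tcp [0.4978 0.1376 0.1375] yaw 174.86 tilt [0.0037 0.0007] F [ 0.3 -0.   5.8] T [ 0.05  0.04 -0.05] w 0.187 g 60.9
```

```bash

python3 -m jog '[0,0,0,0,0,0.03, 0,0,0,0,0,0.06, 0,0,0,0,0,0.09, 0,0,0,0,0,0.117, 0,0,0,0,0,0.117, 0,0,0,0,0,0.117]' >/dev/null
python3 - <<'E'
from h import *
info();f=grab('wrist');cv2.imwrite('pics/w3.png',f['img'])
for nm,a in(('blue',(105,125)),('green',(50,85)),('red',(172,8))):
  for n,c,P,m in blobs(f,*a,100,50,.12,amin=10):
    r=np.hypot(P[1]-.137,P[0]-.496)
    if .04<r<.068: print(nm,n,c.round(1),'ang',np.degrees(np.arctan2(P[1]-.137,P[0]-.496)).round(1),r.round(4))
E
```

```text
t 13.3 tcp [0.4977 0.1372 0.1375] yaw 153.83 tilt [ 0.0034 -0.0001] F [-0.1 -0.8  5.5] T [-0.21  0.12 -0.02] w 0.187 g 61.0
blue 131 [272.3 157.2] ang -175.6 0.0541
green 134 [284.5 128.2] ang 170.4 0.0674
green 134 [314.2 144.8] ang 154.5 0.0544
red 63 [264.2 143.1] ang -175.9 0.0642
red 148 [356.8 154.5] ang 125.0 0.0552
```

View pics/w3.png

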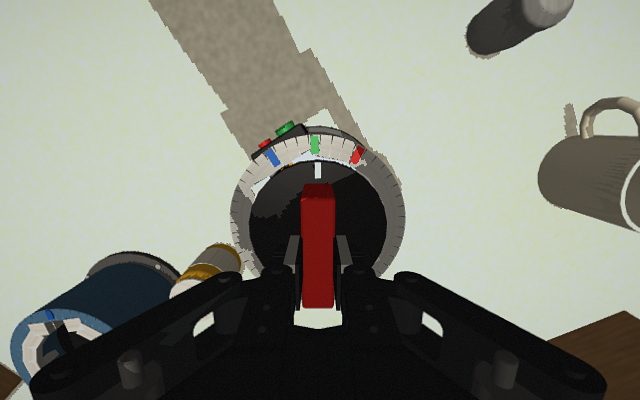

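The lid's white tick at (317,170) lines up with the green mark at (314,145), the disc is seated, and the grip holds at about 61 N. I'll let it settle and hand in.

```bash

python3 -m jog '[0,0,0,0,0,0.002, 0,0,0,0,0,0.002, 0,0,0,0,0,0.002, 0,0,0,0,0,0.002]' >/dev/null
python3 -c "
from h import *
info();print(manip.job_done())"
```

```text
t 13.85 tcp [0.4977 0.1372 0.1375] yaw 153.5 tilt [ 0.0035 -0.0002] F [-0.6 -1.5  5.5] T [-0.19  0.08  0.2 ] w 0.188 g 61.0
the job is handed in; nothing more can be done
None
```

The job is handed in at 13.85 s: the lid is fully down in the grinder's mouth, turned clockwise to the green mark and still gripped at about 61 N; the hand-in returned no verdict.

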